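Stand the fallen oil tin back in its clip holder

TASK

The yellow oil tin has been knocked over and lies on the bench. Stand it up again and put it back, cap up, in the empty rectangular pocket of the grey lubricants tray: gently press it down past the spring clip until it sits flat on the pocket's floor, square and upright. Leave the two jars in the tray, the spray can and the wrench as they are, and let go of the tin.

Things in the scene. Friction and masses are not known exactly. Their poses are not given: they have to be found in the camera images.
- tin: Yellow oil tin, rigid, closed, about 0.3 kg: body 42 mm thick (x), 56 mm wide (y), 126 mm tall (z); red screw cap 24 mm across on top, 148 mm tall in all. Origin: centre of the underside; z runs from base to cap. It starts lying on a broad face, z level and x straight down, 42 mm high: its 56 mm width can be gripped from above.
- tray: Grey lubricants tray, screwed to the bench: plate 100 mm (x) by 270 mm (y), 24 mm high, z up, origin at the centre of its underside. From its -y end: round pocket with the black-lidded jar (centre y -95 mm), round pocket with the blue-lidded jar (y -15 mm), empty rectangular pocket (y +65 mm) between a steel fence and a spring clip.
- pocket (a point): Centre of the orange floor of the empty rectangular pocket, axes as the tray's. Pocket 46 mm (x) by 60 mm (y), 14 mm deep, 3 mm bevel at the mouth; floor 10 mm above the bench. The tin goes in with its width along y, either way round, with 2 mm play on every side.
- fence_top (a point): Top middle of the fixed steel fence at the pocket's -y side: upright plate 50 mm wide (x), its face in line with the pocket's -y wall, 46 mm above the tray's top; the upper 10 mm flare away from the pocket.
- clip_kink (a point): Innermost bend of the steel leaf-spring clip at the pocket's +y side: 24 mm wide (x), it hangs from the top of a bracket 44 mm above the tray's top and slopes down and inwards to this bend, 14 mm above the tray's top and about 7 mm in the tin's way. It yields towards +y. Pushing the tin down past it takes roughly 5 to 10 N; its weight alone does not do it.
- grease_jar: White jar with a blue lid, 64 mm across, 58 mm tall, standing in the tray's middle pocket. Origin: centre of its underside. Leave it.
- paste_jar: Amber jar with a black lid, 64 mm across, 58 mm tall, standing in the tray's end pocket. Origin: centre of its underside. Leave it.
- spray_can: Black spray can with a red cap, 53 mm across, 164 mm tall, standing on the bench. Origin: centre of its underside. Leave it.
- wrench: Steel open-ended wrench, 150 mm long, lying flat on the bench along its x. Leave it.
Mind the look-alikes: they are no part of the job. What is shaped like the grease_jar but green or purple is not meant.

How it is judged:
By the outcome, as a careful person would: the job done as asked, in the order asked, and still so for the second after the job is handed in, with the robot touching nothing.
It also fails if it takes over 45 s, if anything falls off the work surface, if the arm or the gripper's body presses on something with over 40 N, if the wrist force passes 120 N, or if a joint passes its speed limit or range.

ROBOT

A 6-joint arm with a two-finger parallel gripper is mounted at the origin on the work surface. World frame = base frame: x ahead of the robot, y to its left, z up, the work surface at z = 0. Lengths are in m, angles in rad, forces in N, time in s.
With the tool pointing down it reaches from about 0.375 to 0.9 m from the base axis. Payload 3.1 kg.
Tool frame: the origin (TCP) lies on the centre line of the jaws, within the pads' length; the fingertips stand 22 mm ahead of it and the grasp point (between the pads) lies 3 mm ahead of it; z points along the fingers, y is the line along which they close (so a half turn about z gives the same grasp; the last joint's range is limited). The gripper opens to 85 mm and grips with 20 to 120 N. Pads are 22 mm wide; open, the fingers measure 114 mm over their backs; the gripper's body (76 mm by 85 mm) begins 54 mm behind the grasp point. The pads swing forward as they close: fully open they stand 13 mm farther back than shut.
Start: joints at [-1.421, 0.527, 1.433, -0, 1.181, -0.178], TCP at [0.201, -0.592, 0.253] pointing down, gripper open.
Joint ranges: [-3.08, 3.08], [-0.75, 2.2], [0.22, 2.44], [-1.43, 4.57], [0, 2.65], [-2.85, 2.85]. Speed limits (rad/s): [2.79, 2.79, 3.14, 3.14, 3.14, 3.14].

INTERFACE

Orientations are given as a unit quaternion [x, y, z, w].
In Python, from station import sense, eyes, job gives the robot as it stands.
- The arm moves only by the shell command python3 -m pendant 'ROWS' [FORCE]. ROWS is one flat JSON list of numbers that holds 1 to 20 rows one after another, with no inner brackets; each row has 5 numbers: dx, dy, dz in normalised numbers (1 is 50 cm), then a turn about the tool's z in a scale on which 1.0 is pi rad, then the opening from 0.0 (shut) to 1.0 (fully open); each row is the pose to reach, as a shift and turn from the pose commanded when the command began, along the tool's axes at that moment; what a row does not reach only later rows make up. A row lasts 1/10 s, in which the tool goes at most 0.05 m and 0.15 rad, less where a joint would pass 70% of its speed; a pose out of reach is approached as far as the arm can. The fingers move at their own pace and stop on an object; FORCE is the grip in N (left out, the last holds). Time passes only in rows, so rows that do not move let the fingers close. It prints the time, the measured TCP pose, the force, the opening and the grip force at its end. Shift and turn numbers lie between -1 and 1, and a call with a number outside is refused. Input that does not fit is refused with a message, and nothing moves.
- sense(): the state, without advancing time (a new reading comes with each control period).
- eyes.snapshot(name): name is "scene" or "top"; returns a dict with "pixels" (384x512x3 uint8, red, green, blue), "range_z" (384x512 float32, m along the optical axis (not along the pixel's ray), 0 where there is no reading), "fov_y" (degrees; the focal length in pixels is half the picture's height over the tangent of half this angle, whatever the lens; pixels are square), "cx", "cy" (the principal point, pixels), "R" (3x3) and "t" (3): a world point X has camera coordinates R X + t. Camera axes: x right, y down, z forward; pixel columns grow to the right and rows downward; lengths in m; the calibration is good to about 2 mm. A picture is of the moment at which its call begins.
- job.sign_off(): hands the job in; it is judged then, once.
The state is a dict: "t": time; "q": joint angles; "qd": joint speeds; "tau": joint torques, N m; "tcp_pos": TCP position; "tool_rot": TCP orientation; "force": force on the tool from outside, world axes, zero at the start; "ft_torque": the same for the moment, N m; "finger_gap": opening from 0.0 (shut) to 1.0 (fully open); "gripper_force": force on a finger pad.
Only numpy, scipy, OpenCV 4.12 (cv2) and the standard library are available. Lean on these libraries where they do the work, as an engineer would, in place of code of your own. Each camera call takes 0.05 s, during which the arm holds its last target. There are 200 camera calls.

## Working session

There is one attempt and no reset: what is moved stays moved. The work goes in short steps, Python scripts to look and compute and a shell command to move; the robot and the scene stay as the last step left them, time stands still between calls to the robot, and variables do not carry over. Pictures are saved under pics/ and viewed, at most 10 in all, crops included, and the job is handed in when it is done.

```bash
ls; mkdir -p pics; cat > h.py <<'E'
import numpy as np,cv2,pickle
from station import sense,eyes,job
def snap(n,f):
    s=eyes.snapshot(n); cv2.imwrite(f'pics/{f}.png',cv2.cvtColor(s['pixels'],cv2.COLOR_RGB2BGR)); pickle.dump(dict(s),open(f'pics/{f}.pkl','wb')); return s
def load(f): return pickle.load(open(f'pics/{f}.pkl','rb'))
def foc(s): return s['pixels'].shape[0]/2/np.tan(np.radians(s['fov_y'])/2)
def cloud(s):
    z=s['range_z'];v,u=np.mgrid[:z.shape[0],:z.shape[1]];f=foc(s)
    P=np.stack([(u-s['cx'])/f*z,(v-s['cy'])/f*z,z],-1)
    return (P-np.array(s['t']))@np.array(s['R'])
def proj(s,X):
    c=np.array(s['R'])@np.array(X)+s['t'];f=foc(s);return c[0]/c[2]*f+s['cx'],c[1]/c[2]*f+s['cy']
def onplane(s,u,v,h):
    R=np.array(s['R']);o=-R.T@s['t'];d=R.T@[(u-s['cx'])/foc(s),(v-s['cy'])/foc(s),1];return o+d*(h-o[2])/d[2]
E
python3 - <<'E'
from h import *
for n in('scene','top'):
    s=snap(n,n+'0'); print(n,s['fov_y'],s['R'],s['t'],(s['range_z']>0).mean())
st=sense();print({k:np.round(v,3) for k,v in st.items()})
a,b=cv2.imread('pics/scene0.png'),cv2.imread('pics/top0.png')
E
```

```text
pics
scene 49.28758657741114 [[ 0.69539872  0.71828092  0.02220672]
 [ 0.44747752 -0.40862887 -0.79547867]
 [-0.56230284  0.56311186 -0.60557456]] [-0.46172835 -0.1757038   1.35391281] 0.9959615071614584
top 57.46549954438766 [[ 0.02354391 -0.99965931  0.01126737]
 [-0.98665416 -0.02505106 -0.1608913 ]
 [ 0.16111874 -0.00732899 -0.98690782]] [0.03359405 0.59609647 0.83161808] 0.9960988362630209
{'t': np.float64(0.1), 'q': array([-1.421,  0.528,  1.434, -0.   ,  1.181, -0.179]), 'qd': array([ 0.004, -0.003, -0.003,  0.001, -0.   , -0.   ]), 'tau': array([-0.0000e+00, -4.4330e+01, -1.7859e+01, -0.0000e+00,  4.0000e-03,
       -0.0000e+00]), 'tcp_pos': array([ 0.201, -0.591,  0.252]), 'tool_rot': array([ 0.987,  0.163,  0.   , -0.001]), 'force': array([ 0.601,  0.092, -0.211]), 'ft_torque': array([ 0.005, -0.012, -0.004]), 'gripper_force': np.float64(0.0), 'finger_gap': np.float64(1.001)}
```

View pics/scene0.png

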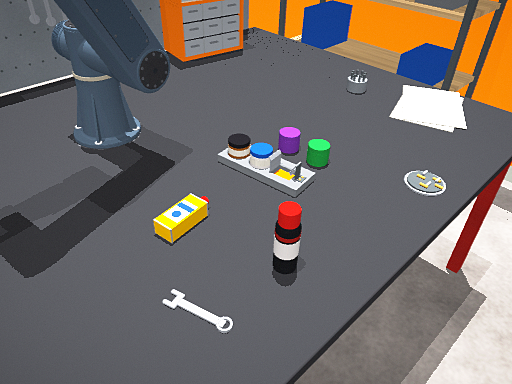

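View pics/top0.png

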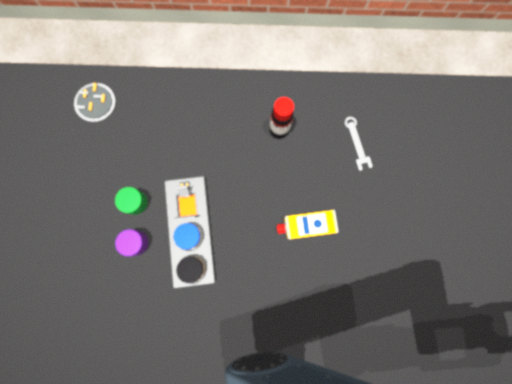

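The scene view shows the tin lying at about (180,218) with its cap to the upper right, and the tray at (265,168) with its orange pocket at (288,175). The top view has the tin at (312,224) with its cap at (281,229), the tray at (189,232) and the pocket at (187,206), with the clip above it.

```bash
python3 - <<'E'
from h import *
for n in('scene0','top0'):
    s=load(n);P=cloud(s);h=cv2.cvtColor(s['pixels'],cv2.COLOR_RGB2HSV);H,S,V=[h[...,i].astype(int) for i in range(3)]
    x,y,z=P[...,0],P[...,1],P[...,2]
    bench=(S<60)&(V<70)&(abs(z)<.02)&(x>.3)&(x<.8)&(abs(y)<.4);print(n,'bench z',np.median(z[bench]))
    m=(H>20)&(H<35)&(S>150)&(V>120)&(x<1.0)&(x>.1)&(abs(y)<.5)
    k,l,st,c=cv2.connectedComponentsWithStats(m.astype(np.uint8));print(st[1:][st[1:,4]>60],)
    i=1+np.argmax(st[1:,4]);t=l==i; zt=np.percentile(z[t],80)
    b=st[i];box=np.zeros_like(t);box[b[1]-1:b[1]+b[3]+1,b[0]-1:b[0]+b[2]+1]=1
    tt=box&(z>zt-.006)&(z<zt+.006)
    r=cv2.minAreaRect((P[tt][:,:2]*1000).astype(np.float32));print('tin top z',np.median(z[tt]),r)
    red=((H<8)|(H>172))&(S>150)&(z>.005)&(np.hypot(x-r[0][0]/1000,y-r[0][1]/1000)<.12);print('cap',red.sum(),P[red].mean(0),P[red].min(0),P[red].max(0))
    # tray
    near=(x>.3)&(x<.95)&(y>.1)&(y<.5)
    g=near&(S<60)&(V>100)&(abs(z-.024)<.006)
    k,l,st,c=cv2.connectedComponentsWithStats(g.astype(np.uint8));i=1+np.argmax(st[1:,4]);
    r=cv2.minAreaRect((P[l==i][:,:2]*1000).astype(np.float32));print('tray z',np.median(z[l==i]),(l==i).sum(),r)
    o=near&(H>8)&(H<22)&(S>180)&(V>150)&(z<.02);print('orange',o.sum(),P[o].mean(0),cv2.minAreaRect((P[o][:,:2]*1000).astype(np.float32)))
    for nm,a,bb in(('blue',100,125),):
        q=near&(H>a)&(H<bb)&(S>150)&(z>.05);print(nm,P[q].mean(0),q.sum())
    q=near&(V<50)&(z>.05);print('black',P[q].mean(0),q.sum())
    q=near&(S<60)&(z>.035)&(V>60);k,l,st,c=cv2.connectedComponentsWithStats(q.astype(np.uint8));
    for j in range(1,k):
        if st[j,4]>4:print('steel',st[j],P[l==j].mean(0),P[l==j].min(0),P[l==j].max(0))
im=cv2.imread('pics/top0.png')[165:300,155:345];cv2.imwrite('pics/topc.png',cv2.resize(im,None,fx=4,fy=4,interpolation=2))
E
```

```text
scene0 bench z 0.00038018272611520324
[[276 169  19  11 100]
 [155 194  52  48 801]
 [153 221  18  21 190]]
tin top z 0.042503598302546776 ((518.847412109375, -88.57117462158203), (58.21455383300781, 128.1314697265625), 8.358783721923828)
cap 30 [ 0.51057089 -0.00971539  0.03042365] [ 0.49993104 -0.01870919  0.01658457] [ 0.5190499  -0.00374374  0.03556241]
tray z 0.024742760498602703 1013 ((496.01153564453125, 218.76974487304688), (272.6603088378906, 105.88064575195312), 9.427741050720215)
orange 16 [0.70115056 0.35769468 0.01284211] ((709.4752197265625, 358.4212646484375), (450.13665771484375, 27.22351837158203), 36.652950286865234)
blue [0.48315967 0.21102672 0.06700821] 302
black [0.41387411 0.19166342 0.06386492] 92
steel [228 147  22   8  88] [0.41987065 0.1878802  0.04206682] [0.38223186 0.17178512 0.03502905] [0.43472885 0.2207194  0.05003171]
steel [250 150  31  18 260] [0.51329538 0.21020223 0.05110687] [0.46309859 0.18372166 0.03509352] [0.53456469 0.2521036  0.07303451]
steel [290 162  12  14  74] [0.59805687 0.23429394 0.05160316] [0.58052054 0.22020771 0.03514243] [0.60
[... 599 characters left out ...]
664, 0.0), -93.04450988769531)
blue [0.48164328 0.21530361 0.06638166] 467
black [nan nan nan] 0
steel [177 186  13  11 102] [0.5927808  0.2320128  0.05446381] [0.58191377 0.21996655 0.03752488] [0.60326071 0.24601812 0.06760591]
steel [174 216  23   5  57] [0.52516883 0.22415056 0.06573852] [0.51849407 0.19814803 0.04375106] [0.53159606 0.24764688 0.07138451]
steel [191 228  11  22  34] [0.47167932 0.19078397 0.0447432 ] [0.45022821 0.18408898 0.03620762] [0.5017137  0.20679673 0.0594961 ]
steel [176 256  29  28 616] [0.40203664 0.20253789 0.06497227] [0.3710887  0.17239821 0.03604997] [0.4335205  0.23601443 0.07157535]<stdin>:21: RuntimeWarning: Mean of empty slice.
  ret = um.true_divide(
```

View pics/topc.png

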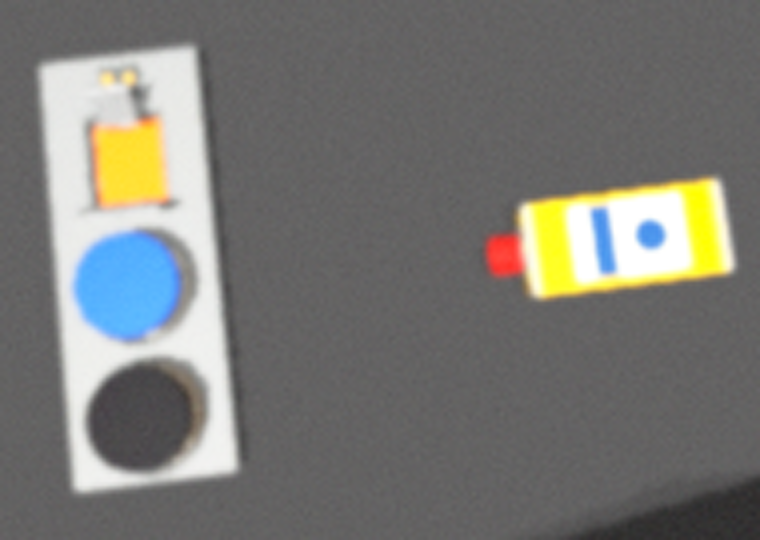

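The enlarged crop shows the tin at crop (630,240) with its cap to the left at (505,255), and the tray's pocket at (130,160), with the fence below it and the clip above. Both cameras agree on these poses:
- **Tin:** centre about (0.5185, -0.089), yaw about 8.6°.
- **Tray:** centre (0.4958, 0.2187), yaw about 8.9°, which puts the pocket at about (0.560, 0.2286).

Next I move above the tin's cap end.

Careful with the scale: shifts go in shares of 50 cm and turns go in shares of pi rad. That gives: 0.471 m / 0.5 = 0.942, -0.42 m / 0.5 = -0.84, -1.395 rad / 3.1416 = -0.444.

```bash
python3 -m pendant '[0.942,-0.84,0.2,-0.444,1,0.942,-0.84,0.2,-0.444,1,0.942,-0.84,0.2,-0.444,1,0.942,-0.84,0.2,-0.444,1,0.942,-0.84,0.2,-0.444,1,0.942,-0.84,0.2,-0.444,1,0.942,-0.84,0.2,-0.444,1,0.942,-0.84,0.2,-0.444,1,0.942,-0.84,0.2,-0.444,1,0.942,-0.84,0.2,-0.444,1,0.942,-0.84,0.2,-0.444,1,0.942,-0.84,0.2,-0.444,1,0.942,-0.84,0.2,-0.444,1,0.942,-0.84,0.2,-0.444,1,0.942,-0.84,0.2,-0.444,1,0.942,-0.84,0.2,-0.444,1]' 30
```

```text
t: 1.7
tcp_pos: [0.5114, -0.0431, 0.1532]
tool_rot: [0.652, 0.759, -0.0, -0.0]
force: [0.5, -0.3, -0.1]
finger_gap: 0.997
gripper_force: 0.0
```

In the tool's units: 0.125 m / 0.5 = 0.25, 0.105 m / 0.5 = 0.21.

```bash
python3 -m pendant '[0,0,0.08,0,1,0,0,0.16,0,1,0,0,0.21,0,1,0,0,0.25,0,1,0,0,0.25,0,1,0,0,0.25,0,0.5,0,0,0.25,0,0.5,0,0,0.25,0,0.5,0,0,0.25,0,0.5,0,0,0.25,0,0.5]' 20; python3 -c "
from h import *
print(sense()['force'],sense()['ft_torque'])"
```

```text
t: 2.7
tcp_pos: [0.5123, -0.043, 0.0297]
tool_rot: [0.651, 0.759, 0.0, 0.001]
force: [-1.6, -3.7, 7.7]
finger_gap: 0.655
gripper_force: 23.3
[-1.56148772 -3.66854974  7.65481839] [-0.51915515  0.46784174 -0.07631242]
```

In the tool's units: -0.065 m / 0.5 = -0.13, -0.051 m / 0.5 = -0.102.

```bash
python3 -m pendant '[-0.006,0,-0.02,0,0.5,-0.014,0,-0.04,0,0.5,-0.03,0,-0.072,0,0.5,-0.054,0,-0.102,0,0.5,-0.084,0,-0.13,0,0.5,-0.084,0,-0.13,0,0.5]' 20; python3 -c "
from h import *
s=sense();print(s['force'],s['ft_torque'])
s=snap('scene','s1');im=cv2.imread('pics/s1.png');cv2.imwrite('pics/s1c.png',cv2.resize(im[110:270,100:340],None,fx=3,fy=3,interpolation=2))"
```

```text
t: 3.3
tcp_pos: [0.5208, -0.0861, 0.0957]
tool_rot: [0.652, 0.758, 0.001, 0.003]
force: [0.9, -0.4, -3.6]
finger_gap: 0.653
gripper_force: 22.5
[ 0.86140123 -0.4286127  -3.58482087] [0.13791642 0.02652207 0.00427836]
```

View pics/s1c.png

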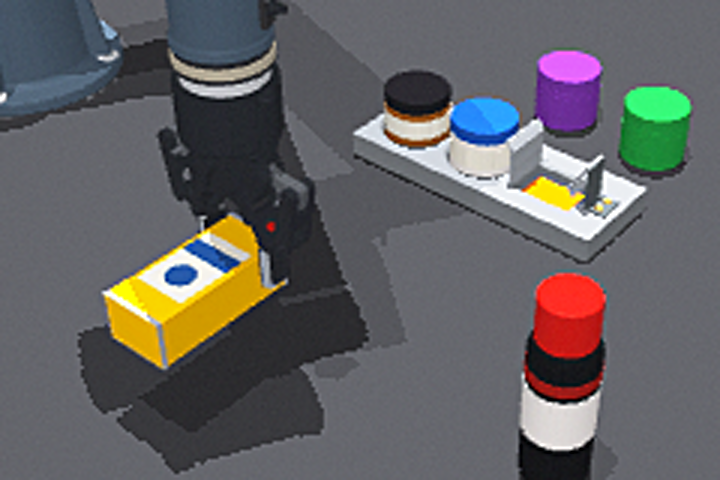

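The crop shows the tin lifted clear of the bench and still level, with its base at crop (140,330). Even a 22 N grip stops it pivoting, so I'll try loosening the grip slightly.

In the tool's units: 0.035 m / 0.5 = 0.07, 0.02 m / 0.5 = 0.04.

```bash
python3 -m pendant '[0,0,0.04,0,0.64,0,0,0.07,0,0.64,0,0,0.07,0,0.64]' 20;  python3 -m pendant '[0,0,0,0,0.65,0,0,0,0,0.65]';python3 -c "
from h import *
s=sense();print(s['force'],s['ft_torque'])"
```

```text
t: 3.65
tcp_pos: [0.516, -0.0824, 0.0561]
tool_rot: [0.651, 0.759, -0.001, -0.003]
force: [-1.0, 0.3, -3.8]
finger_gap: 0.654
gripper_force: 22.6
t: 3.85
tcp_pos: [0.5185, -0.0836, 0.0586]
tool_rot: [0.651, 0.759, 0.0, 0.0]
force: [0.3, -0.6, -3.1]
finger_gap: 0.647
gripper_force: 22.6
[ 0.2891179  -0.5573826  -3.05764451] [0.07451163 0.04520117 0.00390709]
```

```bash
python3 -m pendant '[0,0,0,0,0.655,0,0,0,0,0.655]';python3 -c "
from h import *
s=sense();print(s['force'],s['ft_torque'])";  python3 -m pendant '[0,0,0,0,0.66,0,0,0,0,0.66]';python3 -c "
from h import *
s=sense();print(s['force'],s['ft_torque'])
s=snap('scene','s2');im=cv2.imread('pics/s2.png');cv2.imwrite('pics/s2c.png',cv2.resize(im[110:270,100:340],None,fx=3,fy=3,interpolation=2))"
```

```text
t: 4.05
tcp_pos: [0.5189, -0.0841, 0.059]
tool_rot: [0.651, 0.759, 0.0, 0.001]
force: [-0.7, 0.0, -1.2]
finger_gap: 0.653
gripper_force: 3.1
[-0.65538222  0.03002612 -1.1651319 ] [-0.02190284 -0.03187056 -0.02474073]
t: 4.25
tcp_pos: [0.5188, -0.0841, 0.0589]
tool_rot: [0.651, 0.759, 0.0, 0.001]
force: [0.0, 0.2, 0.6]
finger_gap: 0.662
gripper_force: 0.0
[0.04218817 0.2254096  0.63957436] [-0.00828135  0.01662716 -0.01941875]
```

View pics/s2c.png

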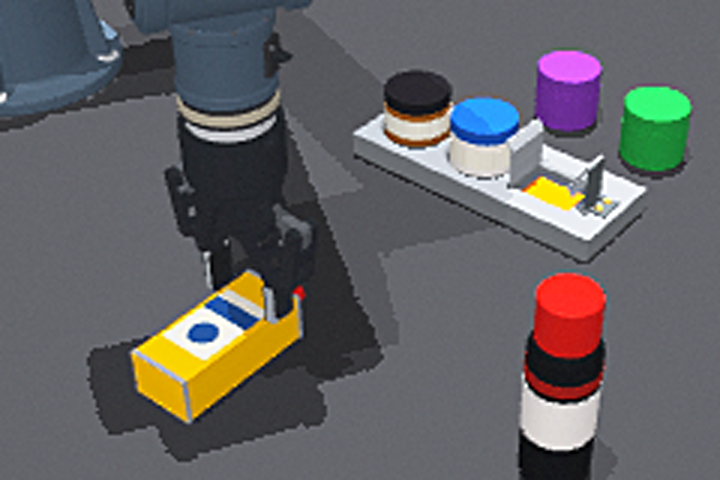

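The tin has dropped back level onto the bench. At an opening of 0.655 the grip was only about 3 N, which suits pivoting. I'll measure the tin's pose again.

```bash
cat >> h.py <<'E'
def tin(s):
    P=cloud(s);h=cv2.cvtColor(s['pixels'],cv2.COLOR_RGB2HSV);H,S,V=[h[...,i].astype(int) for i in range(3)]
    x,y,z=P[...,0],P[...,1],P[...,2]
    m=(H>20)&(H<35)&(S>150)&(V>60)&(x<.9)&(x>.2)&(y<.1)&(y>-.3)&(z>.004)&(z<.3)
    return P[m],m
E
python3 - <<'E'
from h import *
for n in('scene','top'):
    s=snap(n,n+'3');P,m=tin(s);zd=np.array([-.151,.9885])
    a=P[:,:2]@zd;k=P[:,2]>np.percentile(P[:,2],40)
    print(n,len(P),'z',np.percentile(P[:,2],[2,50,98]),'along',np.percentile(a,[1,99]))
    b=P[:,:2]@[.9885,.151];print('across',np.percentile(b,[1,99]))
    for lo in np.arange(a.min(),a.max(),.015):
        q=(a>=lo)&(a<lo+.015);print(round(lo,3),q.sum(),P[q,2].max().round(4),np.percentile(b[q],[2,98]).round(4))
t=sense()['tcp_pos'];print('tcp along',t[:2]@zd,'across',t[:2]@[.9885,.151])
E
```

```text
scene 944 z [0.00535392 0.03187651 0.0444377 ] along [-0.25964199 -0.13923101]
across [0.47407071 0.53061108]
-0.261 279 0.0474 [0.4753 0.5297]
-0.246 176 0.0455 [0.4759 0.5301]
-0.231 75 0.0448 [0.4758 0.53  ]
-0.216 77 0.0447 [0.4737 0.5305]
-0.201 77 0.0441 [0.4749 0.5301]
-0.186 69 0.0446 [0.4746 0.5299]
-0.171 76 0.0447 [0.4748 0.5309]
-0.156 95 0.0612 [0.4751 0.5319]
-0.141 20 0.0434 [0.4773 0.5298]Traceback (most recent call last):
  File "<stdin>", line 4, in <module>
    return _quantile_unchecked(
        a, q, axis, out, overwrite_input, method, keepdims, weights)
    return _ureduce(a,
                    func=_quantile_ureduce_func,
    ...<5 lines>...
                    overwrite_input=overwrite_input,
                    method=method)
    r = func(a, **kwargs)
    result = _quantile(arr,
                       quantiles=q,
    ...<2 lines>...
                       out=out,
                       weights=wgt)
    slices_having_nans = np.isnan(arr[-1, ...])
                                  ~~~^^^^^^^^^
IndexError: index -1 is out of bounds for axis 0 with size 0
```

In the tool's units: 0.028 m / 0.5 = 0.056, 0.015 m / 0.5 = 0.03.

```bash
python3 -m pendant '[0.02,0,0,0,0.75,0.02,0,0.03,0,0.75,0.02,0,0.056,0,0.75,0.02,0,0.056,0,0.5,0.02,0,0.056,0,0.5,0.02,0,0.056,0,0.5,0.02,0,0.056,0,0.653,0.02,0,0.056,0,0.653]' 20; python3 -m pendant '[-0.006,0,-0.02,0,0.653,-0.012,0,-0.04,0,0.653,-0.02,0,-0.056,0,0.653,-0.036,0,-0.08,0,0.653,-0.054,0,-0.104,0,0.653,-0.054,0,-0.104,0,0.653]' ;python3 -c "
from h import *
s=sense();print(s['force'],s['ft_torque'])
s=snap('scene','s4');P,m=tin(s);a=P[:,:2]@[-.151,.9885];print(a.min(),a.max(),P[:,2].max())
im=cv2.imread('pics/s4.png');cv2.imwrite('pics/s4c.png',cv2.resize(im[110:270,100:340],None,fx=3,fy=3,interpolation=2))"
```

```text
t: 5.2
tcp_pos: [0.5168, -0.0741, 0.0305]
tool_rot: [0.651, 0.759, 0.0, 0.0]
force: [-0.4, -0.1, -3.4]
finger_gap: 0.652
gripper_force: 19.1
t: 5.8
tcp_pos: [0.5229, -0.1026, 0.0846]
tool_rot: [0.652, 0.758, 0.001, 0.003]
force: [1.4, 0.3, -2.8]
finger_gap: 0.653
gripper_force: 17.8
[ 1.42921857  0.27832181 -2.79769508] [ 0.1338711   0.03893516 -0.01520367]
-0.29047515780255473 -0.16709489678264455 0.1148920618141261
```

View pics/s4c.png

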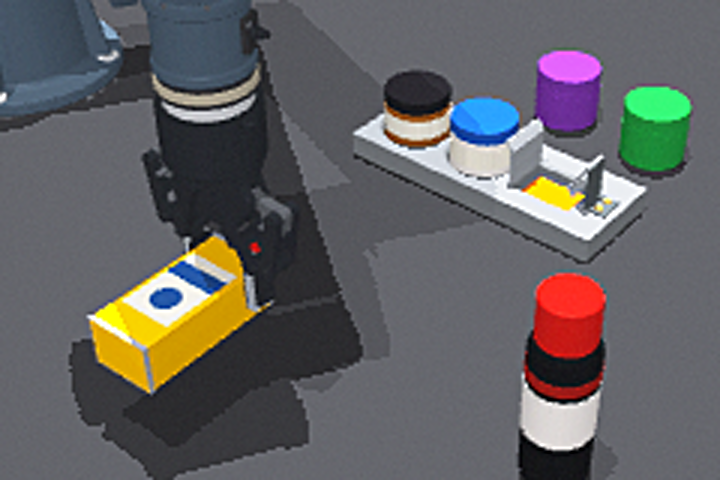

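```bash
for g in 1;do python3 -m pendant '[0,0,0,0,0.654,0,0,0,0,0.654]'; python3 -c "
from h import *
s=sense();print(s['force'],s['ft_torque'])"; done; python3 -m pendant '[0,0,0,0,0.6545,0,0,0,0,0.6545]'; python3 -c "
from h import *
s=sense();print(s['force'],s['ft_torque'])
s=snap('scene','s5');P,m=tin(s);a=P[:,:2]@[-.151,.9885];print(np.percentile(a,[1,99]))
for lo in np.arange(a.min(),a.max(),.015):
        q=(a>=lo)&(a<lo+.015);print(round(lo,3),q.sum(),np.percentile(P[q,2],[2,98]).round(4))
"
```

```text
t: 6.05
tcp_pos: [0.5202, -0.1002, 0.0819]
tool_rot: [0.651, 0.759, -0.0, -0.001]
force: [-0.3, 0.2, -2.7]
finger_gap: 0.656
gripper_force: 13.4
[-0.27788673  0.19845951 -2.6648414 ] [ 0.19895483 -0.00667724 -0.00251504]
t: 6.25
tcp_pos: [0.5207, -0.1005, 0.0819]
tool_rot: [0.651, 0.759, -0.0, -0.0]
force: [-0.0, 0.8, -2.4]
finger_gap: 0.652
gripper_force: 6.1
[-1.56880307e-03  7.81545529e-01 -2.40889422e+00] [-0.05029465 -0.00254154  0.01428092]
[-0.273706   -0.17285275]
-0.277 156 [0.0245 0.0475]
-0.262 163 [0.0101 0.0541]
-0.247 105 [0.0124 0.062 ]
-0.232 100 [0.0224 0.0697]
-0.217 105 [0.0298 0.0792]
-0.202 151 [0.0406 0.0915]
-0.187 140 [0.047  0.0978]
-0.172 7 [0.0528 0.0918]
-0.157 2 [0.0615 0.0637]
```

With the lighter grip of about 6 N, the tin has swung to about 30° with its base edge near the bench. I'll continue the arc.

In the tool's units: -0.05 m / 0.5 = -0.1, -0.036 m / 0.5 = -0.072.

```bash
python3 -m pendant '[-0.016,0,-0.016,0,0.6547,-0.032,0,-0.03,0,0.6547,-0.05,0,-0.042,0,0.6547,-0.072,0,-0.054,0,0.6547,-0.1,0,-0.066,0,0.6547,-0.1,0,-0.066,0,0.6547]'; python3 -c "
from h import *
s=sense();print(s['force'],s['ft_torque'])
s=snap('scene','s6');P,m=tin(s);a=P[:,:2]@[-.151,.9885];print(np.percentile(a,[1,99]))
for lo in np.arange(a.min(),a.max(),.015):
        q=(a>=lo)&(a<lo+.015);print(round(lo,3),q.sum(),np.percentile(P[q,2],[2,98]).round(4))
"
```

```text
t: 6.9
tcp_pos: [0.5302, -0.1532, 0.1166]
tool_rot: [0.652, 0.758, 0.0, 0.003]
force: [0.8, 0.5, -2.9]
finger_gap: 0.653
gripper_force: 4.8
[ 0.81361912  0.47379279 -2.89122564] [-0.01097321 -0.0164596   0.00542519]
[-0.28926462 -0.20524044]
-0.291 215 [0.0236 0.0469]
-0.276 135 [0.0159 0.0777]
-0.261 192 [0.0125 0.1018]
-0.246 317 [0.0348 0.1277]
-0.231 80 [0.0545 0.1322]
-0.216 39 [0.0819 0.1151]
-0.201 1 [0.1054 0.1054]
```

```bash
python3 -m pendant '[-0.016,0,-0.004,0,0.655,-0.032,0,-0.008,0,0.655,-0.05,0,-0.01,0,0.655,-0.068,0,-0.01,0,0.655,-0.084,0,-0.008,0,0.655,-0.1,0,-0.006,0,0.655,-0.1,0,-0.006,0,0.655]'; python3 -c "
from h import *
s=sense();print(s['force'],s['ft_torque'])
s=snap('scene','s7');P,m=tin(s);a=P[:,:2]@[-.151,.9885];print(np.percentile(a,[1,99]))
for lo in np.arange(a.min(),a.max(),.01):
        q=(a>=lo)&(a<lo+.01);print(round(lo,3),q.sum(),np.percentile(P[q,2],[2,98]).round(4))
im=cv2.imread('pics/s7.png');cv2.imwrite('pics/s7c.png',cv2.resize(im[110:270,60:300],None,fx=3,fy=3,interpolation=2))"
```

```text
t: 7.65
tcp_pos: [0.5366, -0.2013, 0.1188]
tool_rot: [0.652, 0.758, -0.0, 0.001]
force: [0.1, -0.9, 3.1]
finger_gap: 0.654
gripper_force: 4.3
[ 0.12823456 -0.93350486  3.09342286] [-0.14695193  0.17308852  0.02142484]
[-0.31122156 -0.25172032]
-0.312 191 [0.0144 0.049 ]
-0.302 124 [0.0151 0.093 ]
-0.292 305 [0.0146 0.1279]
-0.282 142 [0.0085 0.1331]
-0.272 103 [0.0191 0.1293]
-0.262 66 [0.0561 0.1156]
-0.252 15 [0.0847 0.1147]
```

View pics/s7c.png

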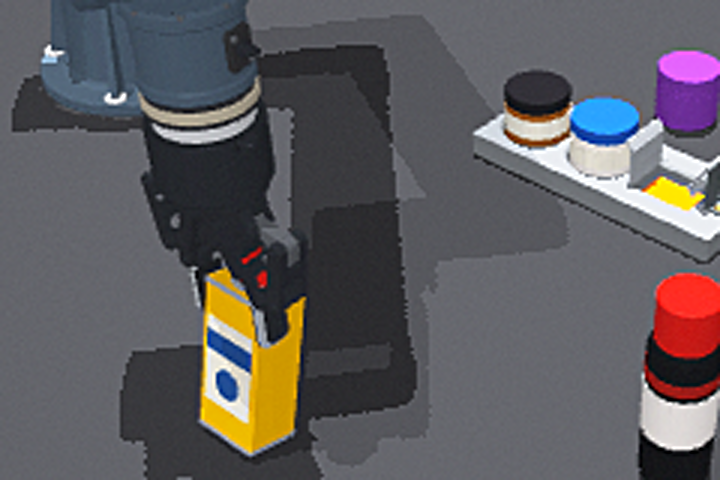

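It now stands at about 77° with its base edge on the bench. I'll move the last bit over, loosen a hair so it settles flat, then grip firmly.

In the tool's units: -0.023 m / 0.5 = -0.046, 0.002 m / 0.5 = 0.004.

```bash
python3 -m pendant '[-0.016,0,0,0,0.655,-0.032,0,0.002,0,0.655,-0.046,0,0.004,0,0.655,-0.046,0,0.004,0,0.668,-0.046,0,0.004,0,0.668,-0.046,0,0.004,0,0.668,-0.046,0,0.004,0,0.668,-0.046,0,0.004,0,0.5,-0.046,0,0.004,0,0.5,-0.046,0,0.004,0,0.5,-0.046,0,0.004,0,0.5]' 60; python3 -c "
from h import *
s=sense();print(s['force'],s['ft_torque'])
s=snap('scene','s8');P,m=tin(s);a=P[:,:2]@[-.151,.9885];print(np.percentile(a,[1,99]),np.percentile(P@[.9885,.151,0],[1,99]))
for lo in np.arange(0,.16,.015):
        q=(P[:,2]>=lo)&(P[:,2]<lo+.015)
        if q.sum()>3:print(round(lo,3),q.sum(),np.percentile(a[q],[2,98]).round(4))
im=cv2.imread('pics/s8.png');cv2.imwrite('pics/s8c.png',cv2.resize(im[110:270,60:300],None,fx=3,fy=3,interpolation=2))"
```

```text
t: 8.8
tcp_pos: [0.5396, -0.2223, 0.1166]
tool_rot: [0.651, 0.759, 0.0, 0.0]
force: [-0.4, -0.3, 3.5]
finger_gap: 0.645
gripper_force: 64.2
[-0.36841454 -0.26641693  3.48158685] [ 0.10906447  0.08107642 -0.02103145]
[-0.31441894 -0.27179852] [0.47362051 0.53026722]
0.0 81 [-0.3144 -0.2752]
0.015 146 [-0.3149 -0.2742]
0.03 91 [-0.3135 -0.2748]
0.045 93 [-0.3133 -0.2733]
0.06 101 [-0.3126 -0.2728]
0.075 95 [-0.3119 -0.2721]
0.09 88 [-0.3121 -0.2713]
0.105 99 [-0.312  -0.2722]
0.12 82 [-0.3117 -0.293 ]
```

View pics/s8c.png

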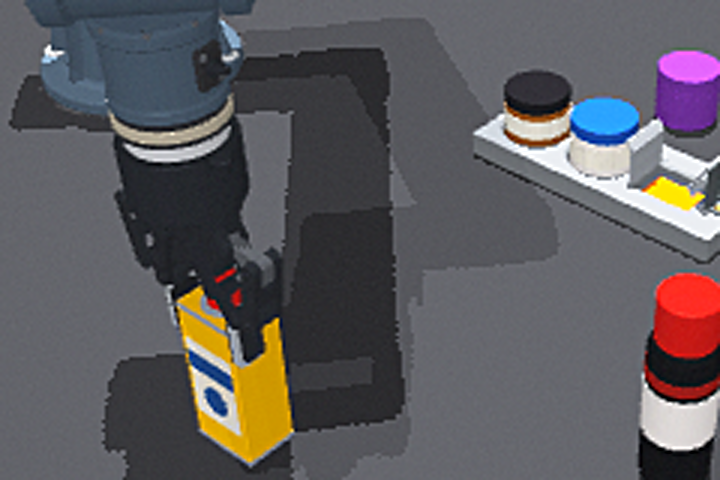

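The tin now stands upright and is gripped firmly. I'll lift it and carry it over the pocket, then compare tin and tray within the same images.

```bash
python3 -m pendant '[0,0,-0.06,0,0.5,0,0,-0.14,0,0.5,0.04,0.01,-0.2,0,0.5,0.1,0.02,-0.2,0,0.5,0.18,0.036,-0.2,0,0.5,0.26,0.052,-0.2,0,0.5,0.34,0.068,-0.2,0,0.5,0.42,0.084,-0.2,0,0.5,0.5,0.1,-0.2,0,0.5,0.58,0.116,-0.2,0,0.5,0.66,0.132,-0.2,0,0.5,0.74,0.148,-0.2,0,0.5,0.8,0.16,-0.2,0,0.5,0.84,0.168,-0.2,0,0.5,0.872,0.174,-0.2,0,0.5,0.872,0.174,-0.2,0,0.5,0.872,0.174,-0.2,0,0.5,0.872,0.174,-0.2,0,0.5]'; cat > m.py <<'E'
from h import *
import sys
st=sense();print(st['tcp_pos'],st['tool_rot'],st['force'],st['ft_torque'])
ea,ec=np.array([-.151,.9885]),np.array([.9885,.151])
print('tcp a,c',st['tcp_pos'][:2]@ea,st['tcp_pos'][:2]@ec)
for n in('scene','top'):
    s=snap(n,n+sys.argv[1]);P=cloud(s);h=cv2.cvtColor(s['pixels'],cv2.COLOR_RGB2HSV);H,S,V=[h[...,i].astype(int) for i in range(3)]
    m=(H>20)&(H<35)&(S>150)&(V>60)&(np.hypot(P[...,0]-.56,P[...,1]-.2286)<.07)&(P[...,2]>.05);T=P[m]
    print(n,m.sum())
    for lo in np.arange(.02,.26,.02):
        q=T[(T[:,2]>=lo)&(T[:,2]<lo+.02)]
        if len(q)>30:print(' z',lo.round(2),len(q),'a',np.percentile(q[:,:2]@ea,[2,98]).round(4),'c',np.percentile(q[:,:2]@ec,[2,98]).round(4),q[:,2].min().round(4))
E
python3 m.py 9
```

```text
t: 10.65
tcp_pos: [0.5593, 0.2206, 0.216]
tool_rot: [0.652, 0.758, -0.001, -0.0]
force: [0.3, 0.5, -2.8]
finger_gap: 0.644
gripper_force: 65.5
[0.55931556 0.22063953 0.21598527] [ 6.51786330e-01  7.58402412e-01 -5.88294071e-04 -1.20314303e-04] [ 0.33661878  0.45830161 -2.78278039] [-0.06052058 -0.03167807 -0.03523627]
tcp a,c 0.1336455260399224 0.5861999965354523
scene 650
 z 0.1 115 a [0.1185 0.1558] c [0.5612 0.6154] 0.1049
 z 0.12 115 a [0.1191 0.1592] c [0.5607 0.6156] 0.1202
 z 0.14 74 a [0.1209 0.1602] c [0.56   0.6155] 0.1403
 z 0.16 77 a [0.1206 0.1599] c [0.5596 0.6159] 0.1602
 z 0.18 66 a [0.1213 0.1615] c [0.559  0.6158] 0.1801
 z 0.2 137 a [0.1209 0.127 ] c [0.5594 0.6115] 0.2001
 z 0.22 66 a [0.122  0.1587] c [0.5592 0.6113] 0.2204
top 24
```

```bash
python3 - <<'E'
from h import *
from scipy.optimize import least_squares
for n in('scene0','top0'):
    s=load(n);P=cloud(s);x,y,z=P[...,0],P[...,1],P[...,2];h=cv2.cvtColor(s['pixels'],cv2.COLOR_RGB2HSV)
    g=(x>.3)&(x<.7)&(y>.1)&(y<.35)&(h[...,1]<60)&(h[...,2]>100)&(z>-.01)&(z<.04)
    k,l,st,c=cv2.connectedComponentsWithStats(g.astype(np.uint8));i=1+np.argmax(st[1:,4]);m=l==i
    Q=P[m];zt=np.median(Q[:,2]);print(n,'zt',zt)
    for yaw in (8.3,8.7,9.1):
        a=np.radians(yaw);ec=np.array([np.cos(a),np.sin(a)]);ea=np.array([-ec[1],ec[0]])
        q=Q[abs(Q[:,2]-zt)<.003];A,C=q[:,:2]@ea,q[:,:2]@ec
        rows=[(np.percentile(A[(C>lo)&(C<lo+.03)],[1,99])*1000).round(1) for lo in np.arange(.395,.63,.045)]
        cols=[(np.percentile(C[(A>lo)&(A<lo+.015)],[1,99])*1000).round(1) for lo in np.arange(.10,.17,.02)]
        print(yaw,'a-edges',*rows,'| c-edges',*cols)
    # orange floor by colour, both
    H,S,V=[h[...,j].astype(int) for j in range(3)]
    o=(H>10)&(H<30)&(S>170)&(V>150)&(np.hypot(x-.56,y-.2286)<.035);o&=z<.02
    a=np.radians(8.7);ec=np.array([np.cos(a),np.sin(a)]);ea=np.array([-ec[1],ec[0]]);q=P[o]
    print('floor',o.sum(),np.median(q[:,2]),np.percentile(q[:,:2]@ea,[1,99]),np.percentile(q[:,:2]@ec,[1,99]))
    # fence/clip
    w=(z>.045)&(z<.08)&(h[...,1]<70)&(abs(x-.56)<.06)&(y>.19)&(y<.27);q=P[w];C=q[:,:2]@ec;A=q[:,:2]@ea
    for sel,nm in((C<.575,'fence'),(C>.6,'clip')):
        if sel.sum(): print(nm,sel.sum(),'c',np.percentile(C[sel],[2,50,98]).round(4),'a',np.percentile(A[sel],[2,98]).round(4),'z',q[sel,2].max().round(4))
E
```

```text
scene0 zt 0.0019132180161490968
8.3 a-edges [42.4 98.4] [33.8 97. ] [ 29.7 246.9] [ 22.3 270.5] [ 15.7 263.9] [ 10.4 246.9] | c-edges [321.9 722.6] [325.  724.7] [328.5 727.1] [330.2 729.4]
8.7 a-edges [39.6 95.7] [30.6 93.9] [ 26.2 243.4] [ 18.5 264.4] [ 11.6 259.8] [  5.9 242.5] | c-edges [322.6 723.8] [325.9 725.6] [329.1 728.6] [331.4 732.3]
9.1 a-edges [36.8 92.9] [27.3 90.7] [22.8 91.9] [ 14.7 260.6] [  7.4 257.4] [  1.4 237.1] | c-edges [323.2 724.9] [326.8 726.4] [330.1 730.2] [332.5 734.4]
floor 98 0.011476609068020923 [0.13175173 0.1650106 ] [0.56139872 0.60829807]
fence 138 c [0.526  0.5553 0.5588] a [0.1164 0.164 ] z 0.073
clip 54 c [0.618  0.6301 0.6323] a [0.1269 0.1543] z 0.0699
top0 zt 0.021046548344689112
8.3 a-edges [ 94.5 194. ] [ 94.8 193.7] [ 94.6 194.3] [ 94.9 193.5] [ 94.9 194.3] [ 95.4 193.5] | c-edges [389.5 654.2] [387.5 655.2] [387.3 656.3] [388.  655.2]
8.7 a-edges [ 91.6 191.2] [ 91.6 190.9] [ 91.  190.8] [ 91.1 189.8] [ 90.8 190.2] [ 90.6 189.1] | c-edges [390.3 655.6] [388.6 656.5] [388.5 657.1] [389.4 656.2]
9.1 a-edges [ 88.7 188.3] [ 88.4 188. ] [ 87.6 187.3] [ 87.3 186. ] [ 86.7 186. ] [ 86.2 184.6] | c-edges [390.5 656.6] [389.8 658. ] [389.8 657.9] [391.  657.4]
floor 246 0.009098993468496819 [0.12402376 0.16035118] [0.5683255  0.61341497]
fence 57 c [0.5496 0.5526 0.5575] a [0.116  0.1649] z 0.0714
clip 83 c [0.6145 0.6223 0.6303] a [0.1277 0.1522] z 0.0676
```

Tin and pocket agree to about 1 mm (tin a=0.139, c=0.588; pocket a=0.1403, c=0.588). I'll make a small correction and descend, stopping at the clip to check the force.

In the tool's units: 0.068 m / 0.5 = 0.136, 0.055 m / 0.5 = 0.11.

```bash
python3 -m pendant '[0.002,0.002,0.03,0,0.5,0.002,0.002,0.06,0,0.5,0.002,0.002,0.084,0,0.5,0.002,0.002,0.1,0,0.5,0.002,0.002,0.11,0,0.5,0.002,0.002,0.12,0,0.5,0.002,0.002,0.128,0,0.5,0.002,0.002,0.136,0,0.5,0.002,0.002,0.136,0,0.5]'; python3 m.py 10
```

```text
t: 11.65
tcp_pos: [0.5587, 0.2228, 0.1476]
tool_rot: [0.651, 0.759, -0.001, -0.001]
force: [-4.4, 0.1, -0.2]
finger_gap: 0.647
gripper_force: 65.6
[0.5586699  0.22282217 0.14757817] [ 0.65139943  0.75873249 -0.00147478 -0.00126924] [-4.37877407  0.09018024 -0.23519879] [-0.12609248  1.09089633 -0.08769021]
tcp a,c 0.13590055898936337 0.5858913461140658
scene 485
 z 0.04 73 a [0.1212 0.1563] c [0.5607 0.6153] 0.0501
 z 0.06 67 a [0.1228 0.1616] c [0.5606 0.6153] 0.0601
 z 0.08 64 a [0.1239 0.1638] c [0.5597 0.6156] 0.08
 z 0.1 65 a [0.124  0.1645] c [0.5582 0.6155] 0.1001
 z 0.12 84 a [0.1231 0.1514] c [0.5602 0.6155] 0.1205
 z 0.14 130 a [0.1234 0.1552] c [0.5588 0.6108] 0.1408
top 10
```

In the tool's units: 0.012 m / 0.5 = 0.024, -0.001 m / 0.5 = -0.002.

```bash
python3 -m pendant '[-0.002,0,0.006,0,0.5,-0.002,0,0.012,0,0.5,-0.002,0,0.018,0,0.5,-0.002,0,0.024,0,0.5,-0.002,0,0.024,0,0.5]'; python3 -c "
from h import *
s=sense();print(s['ft_torque'])"
```

```text
t: 12.25
tcp_pos: [0.559, 0.2219, 0.1355]
tool_rot: [0.651, 0.759, -0.001, -0.001]
force: [-5.9, -0.9, -0.2]
finger_gap: 0.645
gripper_force: 66.0
[-0.20042758  1.31595185  0.11635318]
```

In the tool's units: 0.009 m / 0.5 = 0.018, 0.008 m / 0.5 = 0.016.

```bash
python3 -m pendant '[0,0,0.006,0,0.5,0,0,0.012,0,0.5,0,0,0.016,0,0.5,0,0,0.018,0,0.5,0,0,0.018,0,0.5]'; python3 m.py 11
```

```text
t: 12.75
tcp_pos: [0.5591, 0.2219, 0.1267]
tool_rot: [0.651, 0.759, -0.001, -0.001]
force: [-5.4, -0.9, -0.6]
finger_gap: 0.645
gripper_force: 66.0
[0.5591496  0.22186238 0.12674055] [ 0.65129924  0.7588193  -0.00123579 -0.00101577] [-5.44481371 -0.92882252 -0.61027331] [-0.18791272  1.22245295  0.00487665]
tcp a,c 0.1348793740269737 0.5862205986164495
scene 358
 z 0.06 60 a [0.1212 0.1634] c [0.5609 0.616 ] 0.0601
 z 0.08 64 a [0.122  0.1625] c [0.5589 0.6162] 0.0802
 z 0.1 80 a [0.1216 0.1334] c [0.5597 0.6192] 0.1001
 z 0.12 127 a [0.1223 0.1536] c [0.5611 0.6112] 0.1201
top 3
```

Careful with the scale: shifts go in shares of 50 cm and turns go in shares of pi rad. That gives: 0.003 m / 0.5 = 0.006, 0.002 m / 0.5 = 0.004.

```bash
python3 -m pendant '[0,0,0.002,0,0.5,0,0,0.004,0,0.5,0,0,0.006,0,0.5,0,0,0.006,0,0.5]'
```

```text
t: 13.25
tcp_pos: [0.5592, 0.2216, 0.1265]
tool_rot: [0.651, 0.759, -0.001, -0.001]
force: [-9.7, -3.3, 14.2]
finger_gap: 0.642
gripper_force: 67.8
```

It's on the floor, with 14 N at TCP z 0.1265. I'll release and look.

In the tool's units: -0.2 m / 0.5 = -0.4, -0.15 m / 0.5 = -0.3.

```bash
python3 -m pendant '[0,0,0,0,0.66,0,0,0,0,0.68,0,0,-0.004,0,0.8,0,0,-0.004,0,1,0,0,-0.004,0,1,0,0,-0.004,0,1,0,0,-0.06,0,1,0,0,-0.14,0,1,0,0,-0.24,0,1,-0.1,0,-0.3,0,1,-0.2,0,-0.3,0,1,-0.3,0,-0.3,0,1,-0.4,0,-0.3,0,1,-0.4,0,-0.3,0,1]'; python3 m.py 12; python3 - <<'E'
from h import *
a=cv2.imread('pics/scene12.png')[110:210,200:340];b=cv2.imread('pics/top12.png')[160:300,140:240]
a=cv2.resize(a,None,fx=3.2,fy=3.2,interpolation=2);b=cv2.resize(b,(229,320),interpolation=2)
cv2.imwrite('pics/c12.png',np.hstack([a,b]))
E
```

```text
t: 14.65
tcp_pos: [0.5923, 0.0188, 0.2746]
tool_rot: [0.654, 0.757, -0.0, 0.002]
force: [-0.6, 0.6, 0.7]
finger_gap: 0.998
gripper_force: 0.0
[0.59231401 0.01881436 0.27460376] [ 6.53546679e-01  7.56884065e-01 -8.83394590e-05  1.80070518e-03] [-0.58498729  0.61712734  0.72356876] [ 0.00464182 -0.02174678 -0.04075485]
tcp a,c -0.07084141677682759 0.588343366334671
scene 463
 z 0.06 64 a [0.1209 0.1609] c [0.5606 0.6151] 0.06
 z 0.08 65 a [0.1217 0.162 ] c [0.5593 0.6156] 0.0804
 z 0.1 120 a [0.1211 0.1615] c [0.5606 0.6154] 0.1005
 z 0.12 186 a [0.1218 0.1615] c [0.5599 0.6153] 0.1201
top 210
 z 0.12 188 a [0.1226 0.163 ] c [0.5586 0.6117] 0.1212
```

View pics/c12.png

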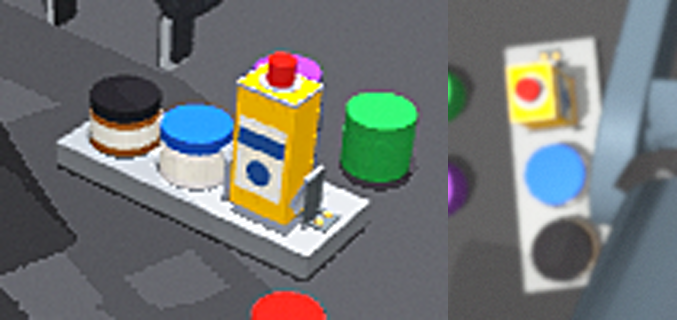

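The picture shows the tin upright in the pocket, its base at crop (265,210) between fence and clip, with both jars in place. I'll check the top's height and level.

```bash
python3 - <<'E'
from h import *
for n in('scene12','top12'):
    s=load(n);P=cloud(s);h=cv2.cvtColor(s['pixels'],cv2.COLOR_RGB2HSV);H,S,V=[h[...,i].astype(int) for i in range(3)]
    m=(H>15)&(H<40)&(S>120)&(V>60)&(np.hypot(P[...,0]-.56,P[...,1]-.2286)<.06)&(P[...,2]>.128)&(P[...,2]<.145);q=P[m]
    c=np.linalg.lstsq(np.c_[q[:,:2]-q[:,:2].mean(0),np.ones(len(q))],q[:,2],rcond=None)[0]
    print(n,len(q),'z',c[2],'tilt deg',np.degrees(c[:2]))
    r=((H<8)|(H>172))&(S>150)&(P[...,2]>.14)&(np.hypot(P[...,0]-.56,P[...,1]-.2286)<.05);print('cap',P[r].max(0),P[r].mean(0))
E
```

```text
scene12 121 z 0.13527806302515633 tilt deg [-3.27742501  6.94473614]
cap [0.57085808 0.2403172  0.16151846] [0.56174034 0.22653152 0.15317379]
top12 258 z 0.13454178289219426 tilt deg [-0.15734702 -0.39840579]
cap [0.56670013 0.23881789 0.16011206] [0.5580371  0.22904415 0.15708394]
```

```bash
python3 -c "
from h import *
print(job.sign_off())"
```

```text
the job is handed in; nothing more can be done
None
```

The tin stands cap up in the tray's pocket, pressed past the clip onto the floor (top at about 135 mm, tilt about 0.4° in the top camera). It has been let go, nothing else was touched, and the job was handed in at about 15 s.

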